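Lock a grinding jar onto the bench mill

TASK

Fit the grinding jar with the orange lid onto the white bench mill: keeping it upright, set its foot in the socket, feel for the two entry slots, push the jar down against the spring and turn it clockwise about a quarter turn to the stop, so that it springs up into its lock and stays there when you let go. Do it by feel without forcing the lugs or the ring, and leave the blue-lidded jar and the bottle where they are.

Things in the scene. Friction and masses are not known exactly. Their poses are not given: they have to be found in the camera images.
- jar_mid (a point): Grinding jar with ORANGE ribbed lid, clear body and dark foot, upright on the bench; 92 mm tall, 0.19-0.31 kg. Point on its axis half-way up (46 mm above its underside); z up. From 22 mm above the underside to the top it is a plain cylinder 56 mm in diameter: grip it there, at any angle, well up its upper half, so that the gripper clears the lid.
- jar: The same jar; origin at the centre of its underside. Foot (lowest 22 mm) 48 mm in diameter, its lowest 5 mm tapering to 42. Two steel lugs stick out of the foot along this body's +x and -x, each to 34 mm from the axis, 10 mm wide, 5 mm thick, 8 to 13 mm above the underside. The jar works the same turned by half a turn.
- socket (a point): Mouth of the mill's upright socket: on its axis, level with the top of the aluminium ring (86 mm outside, bore 50.4). Two opposite entry slots, marked orange, lie within 0.8 rad either way of this point's +x and -x: the ring is clamped at another angle each time, NOT measured. Off the slots the lugs rest on the ring, jar underside 8 mm below its top; it stays up if let go.
- seat_top (a point): Top of the black spring seat in the socket when free, on the socket axis, 9 mm below the ring top (as built; it does not follow the seat). It pushes the jar up with 1.4 N per mm of sinking. A lug within about 0.05 rad of its slot drops in. With the jar's underside 19 to 22 mm below the ring top the lugs pass under the ledge and can turn; at 22 mm the shoulder lands hard.
- mill: Mill drive unit fixed to the bench: white, 150 x 130 x 105 mm high, sloped control panel on its -x side reaching 98 mm from the origin. Origin on the socket axis at bench level; the 26 mm high ring stands on top (ring top 131 mm above the bench). Jar, lugs and ring bear at most 60 N of contact force; half of that is ample for the job.
- lock_pin (a joint): Green pin in the ring top, 32.5 mm from the axis: 0 m down, about 0.0024 when the jar is locked. The lugs turn clockwise (seen from above) from the slots through 80 degrees, to a hard stop 3 degrees on. Over the last 7 degrees a notch lies above each lug: let up or let go there, the spring lifts the jar 3 mm into it (underside 16 mm below ring top), locks it and raises the pin.
- jar_blue_mid (a point): A second, identical jar with a BLUE lid, upright on the bench; point half-way up its axis. A bystander.
- bottle_mid (a point): Amber bottle with a black cap, 54 mm in diameter, 100 mm tall, upright on the bench; point half-way up its axis. A bystander.
Mind the look-alikes: they are no part of the job. Leave any pink look-alike of the jar alone.

How it is judged:
On the way, in this order (a step that is already met when the one before it is completed fails the run):
1. the jar is pushed down into the socket against the spring, its underside at least 18 mm below the ring top, centred within 4 mm and upright (z of jar in the frame of socket below -0.018 m and horizontal distance between jar and socket below 0.004 m and angle between jar's own z axis and vertical below 0.1 rad), for 0.1 s.
2. the jar has sprung up into its lock: lock pin raised (value of joint lock_pin above 0.0014 m and horizontal distance between jar and socket below 0.004 m), for 0.2 s.
At the end, for the whole second after the job is handed in: The orange-lidded jar stands locked in the mill: the green lock pin is raised by more than 1.4 mm, the jar's axis within 3 mm of the socket axis and within 0.06 rad of vertical, its underside at least 13.5 mm below the ring top, at rest and released (value of joint lock_pin above 0.0014 m and horizontal distance between jar and socket below 0.003 m and z of jar in the frame of socket below -0.0135 m and angle between jar's own z axis and vertical below 0.06 rad and linear speed of jar below 0.01 m/s); the robot touches nothing.
It fails at once if the jar, its lugs or the socket are forced: contact force between jar and mill above 60 N (contact force between jar and mill above 60 N).
It fails at once if the orange-lidded jar is tipped more than 0.5 rad (angle between jar's own z axis and vertical above 0.5 rad).
It fails at once if the blue-lidded jar or the bottle is moved by more than 25 mm or knocked over (distance of any of jar_blue_mid, bottle_mid from where it was at the start of the episode above 0.025 m).
It also fails if it takes over 72 s, if anything falls off the work surface, if the arm or the gripper's body presses on something with over 40 N, if the wrist force passes 120 N, or if a joint passes its speed limit or range.

ROBOT

A 7-joint arm with a two-finger parallel gripper is mounted at the origin on the work surface. World frame = base frame: x ahead of the robot, y to its left, z up, the work surface at z = 0. Lengths are in m, angles in rad, forces in N, time in s.
With the tool pointing down it reaches from about 0.425 to 0.925 m from the base axis. Payload 6.8 kg.
Tool frame: the origin (TCP) lies on the centre line of the jaws, within the pads' length; the fingertips stand 14 mm ahead of it and the grasp point (between the pads) lies 5 mm behind it (bot.finger_overhang is the distance from the TCP to the fingertips, in m); z points along the fingers, y is the line along which they close (so a half turn about z gives the same grasp; the last joint's range is limited). The gripper opens to 85 mm and grips with 20 to 120 N. Pads are 22 mm wide; open, the fingers measure 114 mm over their backs; the gripper's body (76 mm by 85 mm) begins 54 mm behind the grasp point. The pads swing forward as they close: fully open they stand 13 mm farther back than shut.
Start: joints at [1.008, 0.477, 0.022, 1.555, -0.011, 1.109, -0.083], TCP at [0.297, -0.606, 0.21] pointing down, gripper open.
Joint ranges: [-2.96, 2.96], [-0.34, 2.1], [-1.41, 1.46], [0.24, 2.44], [-1.37, 4.51], [0.17, 1.92], [-2.96, 2.96]. Speed limits (rad/s): [2.39, 2.39, 3.14, 3.14, 3.14, 3.14, 3.14].

INTERFACE

Orientations are given as a unit quaternion [w, x, y, z].
In Python, from station import bot gives the robot as it stands.
- The arm moves only by the shell command python3 -m inch 'ROWS' [OPENING] [FORCE]. ROWS is JSON, a list of rows, each a list of 4 numbers: the shift along the tool's x, y, z in m, then the turn about the tool's z in degrees. A call has 1 to 12 rows; each row shifts and turns the commanded pose from where the row before left it, along the tool's axes as they then stand; what a row does not reach is not made up. A row lasts 1/10 s, in which the tool goes at most 50 mm and 8.59 degrees, less where a joint would pass 70% of its speed; a pose out of reach is approached as far as the arm can. A call is refused whole if a number of a shift passes 0.05 or a number of a turn 8.59, either way. A call with a gripper value outside its range is refused whole. OPENING is the finger opening in m, from 0 to 0.0854, set as the call begins (- or left out, the last holds). The fingers move at their own pace and stop on an object; FORCE is the grip in N (left out, the last holds). Time passes only in rows, so rows that do not move let the fingers close. It gives the time, the measured TCP pose, the force, the opening and the grip force at its end, in the units of the state.
- bot.get_obs(): the state, without advancing time (a new reading comes with each control period).
- bot.read_camera(name): name is "scene" or "side" or "wrist"; returns a dict with "color" (384x512x3 uint8, red, green, blue), "mtx" (3x3 intrinsics, pixels), "dist_coeffs" ([k1, k2, p1, p2, k3] as OpenCV has them; the pictures are not rectified), "world_from_camera" (4x4, takes a point from camera to world coordinates); the wrist camera has in their place "hand_eye" (4x4, takes a point from camera to tool coordinates, whose origin is the TCP and whose axes are the flange's). Camera axes: x right, y up, looking along -z (the intrinsics and any distortion apply to the point x, -y, -z); pixel columns grow to the right and rows downward; lengths in m; the calibration is good to about 2 mm. A picture is of the moment at which its call begins: read the wrist's pose just before it. There is no depth.
- bot.hand_in(): hands the job in; it is judged then, once.
The state is a dict: "t": time; "q": joint angles; "joint_vel": joint speeds; "joint_torque": joint torques, N m; "eef_pos": TCP position; "tool_rot": TCP orientation; "contact_force": force on the tool from outside, world axes, zero at the start; "torque": the same for the moment, N m; "gripper_width": opening from 0.0 (shut) to 1.0 (fully open); "grasp_force": force on a finger pad.
Only numpy, scipy, OpenCV 4.12 (cv2) and the standard library are available. Lean on these libraries where they do the work, as an engineer would, in place of code of your own. Each camera call takes 0.05 s, during which the arm holds its last target. There are 200 camera calls.

## Working session

There is one attempt and no reset: what is moved stays moved. The work goes in short steps, Python scripts to look and compute and a shell command to move; the robot and the scene stay as the last step left them, time stands still between calls to the robot, and variables do not carry over. Pictures are saved under pics/ and viewed, at most 10 in all, crops included, and the job is handed in when it is done.

```bash
mkdir -p pics; ls
python3 - <<'E'
from station import bot
import cv2,pickle,numpy as np
o=bot.get_obs();print({k:np.round(v,3).tolist() for k,v in o.items()})
d={}
for n in("scene","side","wrist"):
    d[n]=bot.read_camera(n)
pickle.dump((o,d),open('first.pkl','wb'))
for n in("scene","side"): print(n,np.round(d[n]["mtx"],1).tolist(),d[n]["dist_coeffs"],np.round(d[n]["world_from_camera"],3).tolist())
print(d["wrist"]["mtx"],d["wrist"]["hand_eye"])
im=np.hstack([d[n]["color"] for n in("scene","side")])[...,::-1]
cv2.imwrite('pics/a.png',cv2.resize(np.vstack([d["scene"]["color"],d["side"]["color"]])[...,::-1],(400*1,600)))
cv2.imwrite('pics/scene.png',cv2.resize(d["scene"]["color"][...,::-1],(800,600)))
cv2.imwrite('pics/side.png',cv2.resize(d["side"]["color"][...,::-1],(800,600)))
E
```

```text
pics
{'t': 0.0, 'q': [1.008, 0.478, 0.022, 1.556, -0.011, 1.109, -0.083], 'joint_vel': [-0.0, 0.001, -0.0, 0.0, -0.001, -0.001, -0.002], 'joint_torque': [0.0, -59.645, 1.608, -28.119, 0.012, 0.009, 0.0], 'eef_pos': [0.296, -0.606, 0.209], 'tool_rot': [-0.001, 0.974, 0.225, -0.0], 'contact_force': [-0.614, -0.554, -0.116], 'torque': [0.045, 0.003, 0.01], 'grasp_force': 0.0, 'gripper_width': 0.999}
scene [[353.6, 0.0, 251.9], [0.0, 353.6, 194.2], [0.0, 0.0, 1.0]] [-0.0793061  0.         0.         0.         0.       ] [[-0.789, -0.431, 0.439, 0.916], [0.615, -0.543, 0.572, 0.425], [-0.009, 0.721, 0.693, 0.678], [0.0, 0.0, 0.0, 1.0]]
side [[380.1, 0.0, 257.4], [0.0, 380.1, 189.2], [0.0, 0.0, 1.0]] [0.03258443 0.         0.         0.         0.        ] [[-0.743, 0.52, -0.421, 0.214], [-0.669, -0.564, 0.484, 0.324], [0.014, 0.642, 0.767, 0.685], [0.0, 0.0, 0.0, 1.0]]
[[303.95782014   0.         252.30020284]
 [  0.         303.95782014 185.94928582]
 [  0.           0.           1.        ]] [[-4.27227822e-04  9.54187285e-01  2.99209695e-01  7.59311077e-02]
 [ 9.99999845e-01  5.14359350e-04 -2.12450990e-04  1.21002852e-03]
 [-3.56619337e-04  2.99209558e-01 -9.54187357e-01 -1.64242690e-01]
 [ 0.00000000e+00  0.00000000e+00  0.00000000e+00  1.00000000e+00]]
```

View pics/scene.png

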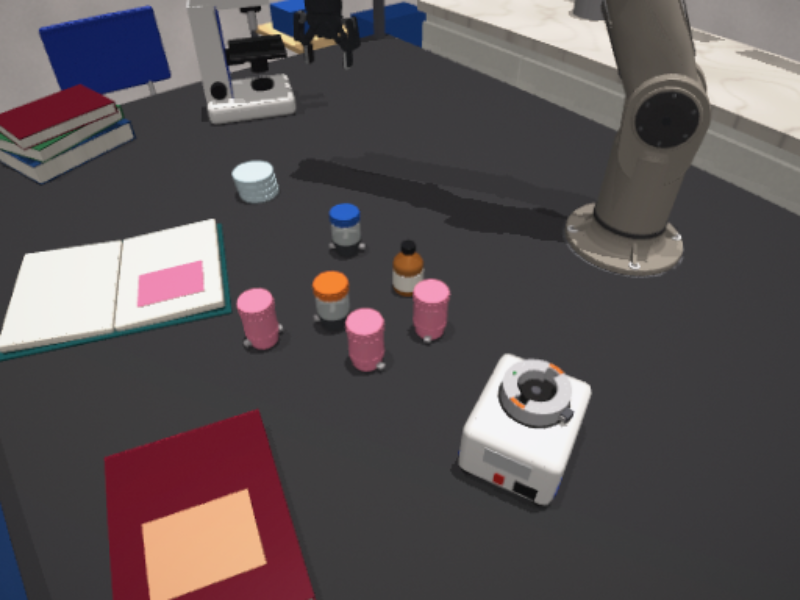

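View pics/side.png

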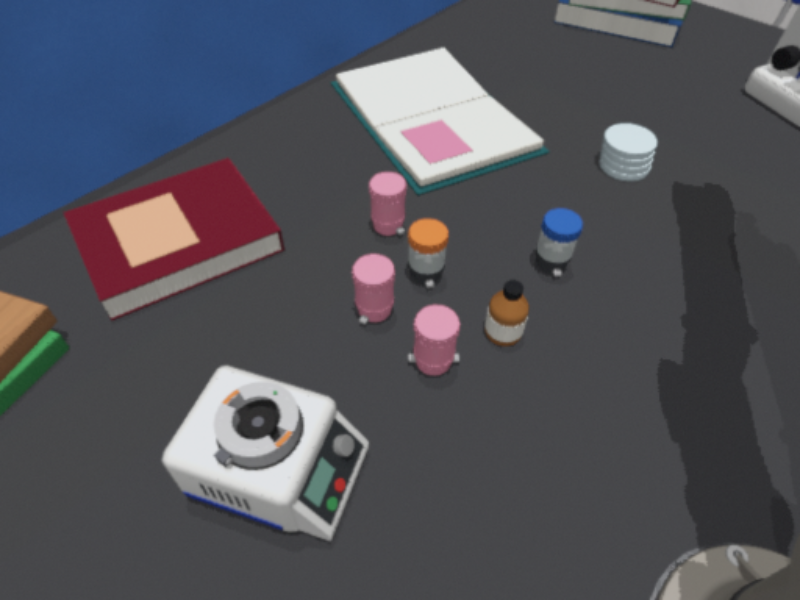

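The scene shows the orange jar's lid at about (331,283), with pink jars at (260,318), (365,340) and (431,310), the bottle at (408,270), and the blue jar at (345,225). The ring is at (536,390), with slot marks at (557,370) and (518,404). In the side view the orange lid is at (428,232) with a lug at (430,284), and the ring is at (258,423) with marks at (231,397) and (284,438).

```bash
cat > h.py <<'E'
import numpy as np,cv2
from scipy.spatial.transform import Rotation as R
def W(cam,obs=None):
    if "world_from_camera" in cam: return np.array(cam["world_from_camera"])
    T=np.eye(4);T[:3,:3]=R.from_quat(np.roll(obs["tool_rot"],-1)).as_matrix();T[:3,3]=obs["eef_pos"]
    return T@np.array(cam["hand_eye"])
def ray(cam,uv,obs=None):
    p=cv2.undistortPoints(np.array([[uv]],float),cam["mtx"],np.array(cam["dist_coeffs"]))[0,0]
    T=W(cam,obs); return T[:3,3],T[:3,:3]@np.array([p[0],-p[1],-1])
def at(cam,uv,z,obs=None):
    o,d=ray(cam,uv,obs); return o+d*(z-o[2])/d[2]
def proj(cam,P,obs=None):
    T=np.linalg.inv(W(cam,obs));P=np.atleast_2d(P)@T[:3,:3].T+T[:3,3]
    return cv2.projectPoints(P*[1,-1,-1],np.zeros(3),np.zeros(3),cam["mtx"],np.array(cam["dist_coeffs"]))[0][:,0]
def blobs(cam,h0,h1,s=120,v=60,amin=6):
    h=cv2.cvtColor(cam["color"],cv2.COLOR_RGB2HSV);m=cv2.inRange(h,(h0,s,v),(h1,255,255))
    n,l,st,c=cv2.connectedComponentsWithStats(m)
    return [(st[i,4],st[i,:4].tolist(),c[i].round(1)) for i in range(1,n) if st[i,4]>=amin]
E
python3 - <<'E'
import pickle;from h import *
o,d=pickle.load(open('first.pkl','rb'))
for n in("scene","side"):
    c=d[n];print(n)
    for nm,h0,h1,s in(("or",5,16,150),("blue",108,125,150),("pink",160,178,70)):
        for a,bb,ce in blobs(c,h0,h1,s):
            z=.131 if a<40 else .085
            print(nm,a,bb,ce,at(c,ce,z).round(4))
    for uv in {"scene":[(317,318),(365,246),(332,247),(428,340),(381,366),(281,327),(248,343)],"side":[(430,284),(557,272),(400,231),(363,321),(410,357),(457,357)]}[n]:
        print('lug',uv,at(c,np.array(uv)*.64,.0105).round(4))
E
```

```text
scene
or 228 [252, 162, 19, 15] [260.7 168.7] [ 0.4634 -0.1265  0.085 ]
or 365 [200, 173, 23, 20] [211.1 182.6] [ 0.5951 -0.1618  0.085 ]
or 24 [253, 185, 11, 5] [258.2 187.5] [ 0.545  -0.0353  0.131 ]
or 18 [352, 233, 8, 6] [355.9 235.4] [0.48   0.1962 0.131 ]
or 19 [327, 255, 8, 6] [330.7 257.5] [0.5593 0.2018 0.131 ]
blue 324 [173, 0, 23, 23] [182.7   8.9] [-0.0856 -1.5084  0.085 ]
blue 530 [246, 2, 26, 28] [258.5  14.1] [-0.3496 -1.1494  0.085 ]
blue 3287 [25, 4, 84, 56] [68.2 32.2] [ 0.5415 -1.586   0.085 ]
blue 159 [225, 6, 14, 18] [233.4  14.4] [-0.2423 -1.2321  0.085 ]
blue 16 [195, 14, 3, 7] [195.8  16.8] [ 0.0103 -1.1949  0.131 ]
blue 23 [72, 76, 11, 7] [76.9 78.7] [ 0.6936 -0.8865  0.131 ]
blue 17 [55, 82, 16, 9] [62.9 85.8] [ 0.7502 -0.8647  0.131 ]
blue 36 [10, 100, 16, 7] [ 18. 103.] [ 0.9059 -0.8459  0.131 ]
blue 240 [211, 130, 19, 15] [219.9 137.2] [ 0.4661 -0.3127  0.085 ]
blue 535 [0, 324, 17, 60] [  5.3 362.9] [1.1239e+00 1.0000e-03 8.5000e-02]
pink 1214 [0, 54, 74, 35] [32.8 70.5] [ 0.7971 -1.2128  0.085 ]
pink 809 [88, 167, 42, 29] [108.7 180.9] [ 0.7985 -0.3325 
[... 1170 characters left out ...]
134, 26, 21] [359.4 143.6] [ 0.4633 -0.3149  0.085 ]
blue 111 [119, 316, 61, 23] [149.8 327. ] [0.4796 0.2686 0.085 ]
pink 635 [258, 78, 43, 26] [278.8  90.2] [ 0.7298 -0.3451  0.085 ]
pink 5433 [40, 101, 142, 104] [110.5 145.4] [0.8728 0.0739 0.085 ]
pink 817 [236, 110, 24, 41] [247.6 128.9] [ 0.6859 -0.1775  0.085 ]
pink 990 [225, 162, 28, 45] [239. 183.] [ 0.5835 -0.0412  0.085 ]
pink 1088 [264, 195, 31, 46] [278.3 216.5] [ 0.4678 -0.0309  0.085 ]
lug (430, 284) [ 0.5694 -0.1472  0.0105]
lug (557, 272) [ 0.4417 -0.2983  0.0105]
lug (400, 231) [ 0.6795 -0.2014  0.0105]
lug (363, 321) [ 0.5945 -0.0287  0.0105]
lug (410, 357) [ 0.5041 -0.0279  0.0105]
lug (457, 357) [ 0.4568 -0.0713  0.0105]
```

```bash
python3 -m inch '[[0.038,-0.022,-0.003,0],[0.038,-0.022,-0.003,0],[0.038,-0.022,-0.003,0],[0.038,-0.022,-0.003,0],[0.038,-0.022,-0.003,0],[0.038,-0.022,-0.003,0],[0.038,-0.022,-0.003,0],[0.038,-0.022,-0.003,0],[0.038,-0.022,-0.003,0],[0.038,-0.022,-0.003,0],[0.038,-0.022,-0.003,0],[0.038,-0.022,-0.003,0]]' 0.085 60
python3 -m inch '[[0,0,0,-8.5],[0,0,0,-8.5],[0,0,0,-8.5],[0,0,0,-8.5],[0,0,0,-8.5],[0,0,0,-8.5],[0,0,0,-8.5],[0,0,0,-8.5],[0,0,0,-8.5],[0,0,0,-8.5],[0,0,0,-8.5],[0,0,0,0]]'
cat > look.py <<'E'
import sys;from station import bot;from h import *
import time,pickle
def yaw(o):
    M=R.from_quat(np.roll(o["tool_rot"],-1)).as_matrix();return M,np.degrees(np.arctan2(M[1,1],M[0,1]))
def delta(o,P):
    M,_=yaw(o);return M.T@(np.array(P)-o["eef_pos"])
def grab(n):
    o=bot.get_obs();c=bot.read_camera(n);return o,c
def save(c,f,box=None):
    im=c["color"][...,::-1]
    if box: x0,y0,x1,y1=box;im=im[y0:y1,x0:x1]
    s=min(800/im.shape[1],600/im.shape[0]);cv2.imwrite('pics/'+f,cv2.resize(im,None,fx=s,fy=s,interpolation=cv2.INTER_CUBIC))
E
python3 - <<'E'
from look import *
o,c=grab("wrist");pickle.dump((o,c),open('w1.pkl','wb'))
print(o["eef_pos"],yaw(o)[1],np.array(o["q"]).round(2),o["t"])
for b in blobs(c,5,16,150): print(b,at(c,b[2],.091,o).round(4))
save(c,'w1.png')
E
```

```text
t: 1.35
eef_pos: [0.5908, -0.1674, 0.2461]
tool_rot: [-0.0, 0.974, 0.225, -0.0]
contact_force: [-0.1, -0.7, 0.7]
gripper_width: 0.997
grasp_force: 0.0
t: 2.55
eef_pos: [0.5899, -0.1691, 0.2457]
tool_rot: [-0.0, 0.503, 0.864, 0.0]
contact_force: [0.6, 0.2, -0.7]
gripper_width: 0.994
grasp_force: 0.0
[ 0.58992844 -0.1690828   0.24570707] 29.61702737909315 [ 0.54  0.39 -0.47  1.64  0.19  1.16  0.53] 2.55
(np.int32(1378), [117, 59, 48, 50], array([144. ,  83.5])) [ 0.4538 -0.1509  0.091 ]
(np.int32(2229), [230, 136, 54, 54], array([256.4, 162.9])) [ 0.5926 -0.1662  0.091 ]
```

View pics/w1.png

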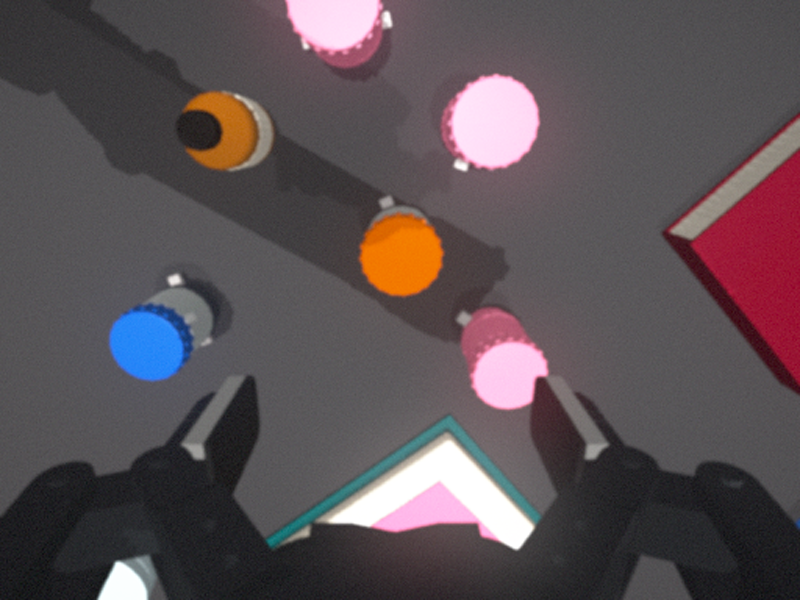

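Wrist view: the orange lid is centred at (401,255) with a lug at (387,202). The nearest pink jar is at (507,372). The finger line is clear, and all three cameras agree on (0.593,-0.165). Going down to grip.

```bash
python3 - <<'E'
from look import *
o,c=pickle.load(open('w1.pkl','rb'));p=at(c,np.array((387,202))*.64,.0105,o);print(p,np.degrees(np.arctan2(p[1]+.165,p[0]-.593)))
E
python3 -m inch '[[0.002,0.0045,0.02,0],[0,0,0.04,0],[0,0,0.04,0],[0,0,0.04,0],[0,0,0.025,0],[0,0,0.013,0],[0,0,0,0],[0,0,0,0]]' 0.085 60
```

```text
[ 0.5707208  -0.14864352  0.0105    ] 143.71539471438962
t: 3.4
eef_pos: [0.5941, -0.165, 0.0692]
tool_rot: [0.001, 0.504, 0.864, 0.0]
contact_force: [0.2, 0.2, 0.2]
gripper_width: 0.994
grasp_force: 0.0
```

```bash
python3 -m inch '[[0,0,0,0],[0,0,0,0],[0,0,0,0],[0,0,0,0],[0,0,0,0],[0,0,0,0],[0,0,0,0],[0,0,0,0],[0,0,0,0]]' 0.04 60
```

```text
t: 4.3
eef_pos: [0.5929, -0.1658, 0.0694]
tool_rot: [0.0, 0.504, 0.864, -0.001]
contact_force: [-3.8, 0.1, 7.2]
gripper_width: 0.469
grasp_force: 4.1
```

Run:
```python
from look import *
o,c=grab("side");print(o["gripper_width"],o["grasp_force"],o["eef_pos"],o["contact_force"])
a=c["color"][60:260,180:400];o2,c2=grab("wrist")
save(dict(color=np.hstack([cv2.resize(a,(512,466))[:384],c2["color"]])),'g1.png')
```

```text
0.4685655494991867 4.0581100058079755 [ 0.59292931 -0.16582325  0.06944247] [-3.84361546  0.07003985  7.22922184]
```

View pics/g1.png

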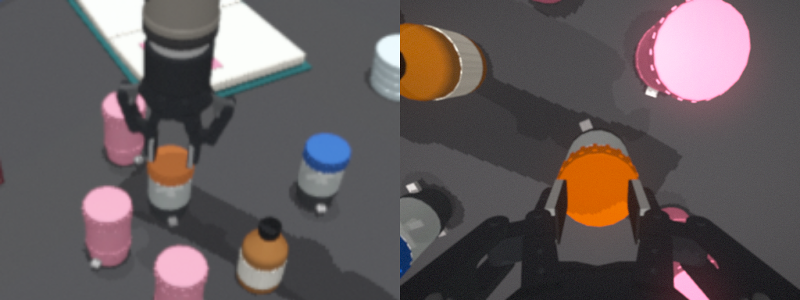

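The jar is between the pads, but the grip is only 4 N because the 0.04 opening limits it. Closing fully so the force limit governs.

```bash
python3 -m inch '[[0,0,0,0],[0,0,0,0],[0,0,0,0],[0,0,0,0],[0,0,0,0]]' 0.0 60
```

```text
t: 4.9
eef_pos: [0.5991, -0.1691, 0.0777]
tool_rot: [0.007, 0.505, 0.863, -0.0]
contact_force: [-9.9, -3.8, 52.0]
gripper_width: -0.003
grasp_force: 26.0
```

Run:
```python
from look import *
o,c=grab("side");o3,c3=grab("scene");o2,c2=grab("wrist")
a=c["color"][110:210,200:333];b=c3["color"][130:230,150:283]
f=lambda x:cv2.resize(x,(512,384),interpolation=cv2.INTER_CUBIC)
save(dict(color=np.vstack([np.hstack([f(a),f(b)]),np.hstack([c2["color"],c2["color"]*0])])),'g2.png')
for n,cc,oo in(("side",c,None),("scene",c3,None),("wrist",c2,o2)):
    for q in blobs(cc,5,16,150,60,60): print(n,q,at(cc,q[2],.085,oo).round(4))
```

```text
side (np.int32(325), [253, 138, 25, 20], array([263.6, 148.4])) [ 0.6143 -0.1537  0.085 ]
side (np.int32(356), [314, 186, 24, 22], array([325.1, 197.4])) [ 0.4286 -0.1317  0.085 ]
scene (np.int32(233), [251, 161, 20, 16], array([260.8, 168.7])) [ 0.4632 -0.1264  0.085 ]
scene (np.int32(364), [194, 178, 24, 20], array([205.2, 187.8])) [ 0.6172 -0.1548  0.085 ]
wrist (np.int32(5508), [0, 20, 74, 99], array([33.4, 71.4])) [ 0.4628 -0.1472  0.085 ]
wrist (np.int32(153), [92, 47, 15, 57], array([101.9,  76.4])) [ 0.4939 -0.1332  0.085 ]
wrist (np.int32(6020), [230, 179, 104, 100], array([289.1, 222. ])) [ 0.6142 -0.1549  0.085 ]
```

View pics/g2.png

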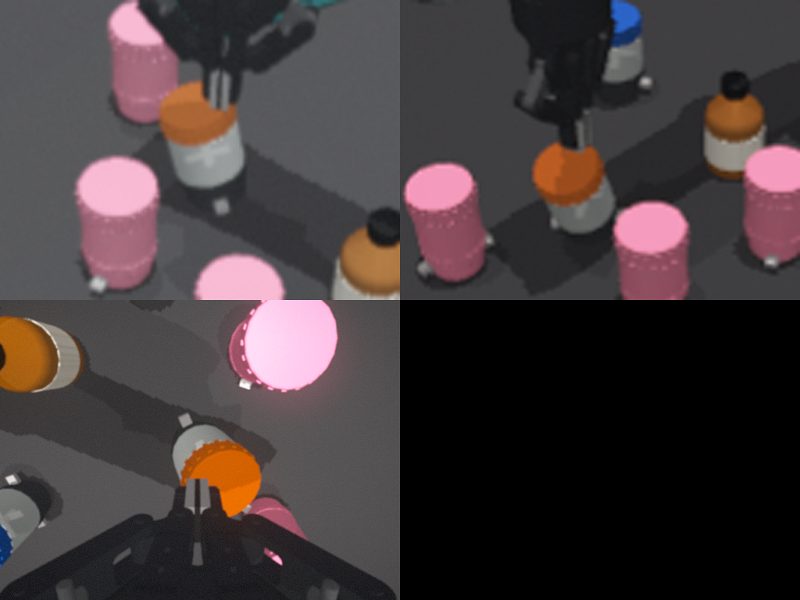

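The pictures show the shut fingers resting on top of the orange lid at (200,480) in the wrist panel, with the jar tilted. The pads closed above the jar, so the fingertips must stand well behind the stated position. I'll lift off gently and then check this.

```bash
python3 -m inch '[[0,0,-0.003,0],[0,0,-0.003,0],[0,0,-0.003,0],[0,0,-0.005,0],[0,0,-0.01,0],[0,0,-0.02,0],[0,0,-0.03,0],[0,0,-0.03,0],[0,0,-0.03,0],[0,0,0,0],[0,0,0,0]]' 0.0 20
python3 -m inch '[[0,0,0,0],[0,0,0,0],[0,0,0,0],[0,0,0,0],[0,0,0,0],[0,0,0,0],[0,0,0,0],[0,0,0,0]]' 0.085
python3 - <<'E'
from look import *
print("overhang",bot.finger_overhang)
o2,c2=grab("wrist");s=grab("side")[1];a=s["color"][60:260,180:400]
pickle.dump((o2,c2),open('w2.pkl','wb'))
save(dict(color=np.hstack([cv2.resize(a,(512,466))[:384],c2["color"]])),'g3.png')
for n,cc,oo in(("side",s,None),("scene",grab("scene")[1],None),("wrist",c2,o2)):
    for q in blobs(cc,5,16,150,60,60): print(n,q,at(cc,q[2],.085+.006*(n=="wrist"),oo).round(4))
# expected tip pixels (open, x=+-11mm) for several tool z
M=yaw(o2)[0]
for z in(.001,-.02,-.03,-.04):
    print(z,proj(c2,[o2["eef_pos"]+M@np.array([x,y,z]) for x in(.011,-.011) for y in(-.0425,.0425)],o2).round(0).tolist())
E
```

```text
t: 6.15
eef_pos: [0.5934, -0.1649, 0.2029]
tool_rot: [0.001, 0.503, 0.864, 0.0]
contact_force: [-0.4, 0.3, -0.7]
gripper_width: 0.004
grasp_force: 0.0
t: 6.95
eef_pos: [0.5932, -0.165, 0.2021]
tool_rot: [0.0, 0.503, 0.864, 0.0]
contact_force: [0.5, 0.0, 0.5]
gripper_width: 0.997
grasp_force: 0.0
overhang 0.014
side (np.int32(431), [261, 141, 26, 21], array([273.7, 150.8])) [ 0.5925 -0.1634  0.085 ]
side (np.int32(357), [314, 186, 24, 22], array([325.1, 197.4])) [ 0.4286 -0.1317  0.085 ]
scene (np.int32(233), [252, 161, 19, 16], array([260.9, 168.7])) [ 0.463  -0.1262  0.085 ]
scene (np.int32(355), [200, 174, 24, 19], array([211.2, 182.9])) [ 0.5956 -0.1607  0.085 ]
wrist (np.int32(1780), [94, 56, 54, 58], array([124.4,  84.9])) [ 0.456  -0.1497  0.091 ]
wrist (np.int32(1157), [221, 145, 62, 61], array([248. , 164.1])) [ 0.5841 -0.1585  0.091 ]
0.001 [[181.0, 206.0], [326.0, 206.0], [184.0, 240.0], [324.0, 240.0]]
-0.02 [[172.0, 221.0], [336.0, 221.0], [175.0, 259.0], [332.0, 258.0]]
-0.03 [[167.0, 230.0], [341.0, 230.0], [171.0, 269.0], [337.0, 269.0]]
-0.04 [[161.0, 239.0], [347.0, 239.0], [165.0, 281.0], [343.0, 280.0]]
```

View pics/g3.png

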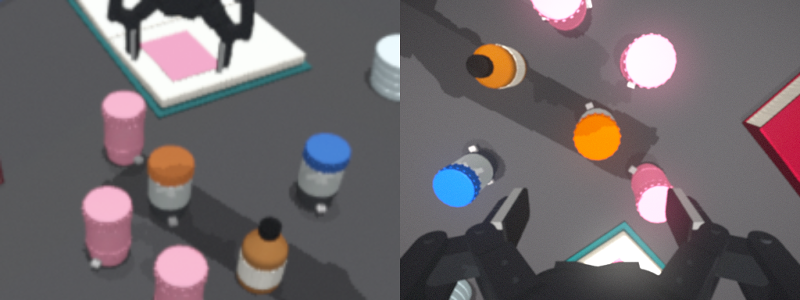

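The jar is back upright where it stood, at (0.594,-0.162), with its lid at about (597,137) in the wrist panel. The open tips sit at panel (525,188), which matches tool z ≈ -0.04. So the fingers are about 40 mm shorter than stated, and I need to grip with the TCP at z≈0.02.

```bash
python3 -m inch '[[0.0015,0.002,0.03,0],[0,0,0.04,0],[0,0,0.04,0],[0,0,0.03,0],[0,0,0.02,0],[0,0,0.015,0],[0,0,0.007,0],[0,0,0,0],[0,0,0,0]]' 0.085 60
python3 -m inch '[[0,0,0,0],[0,0,0,0],[0,0,0,0],[0,0,0,0],[0,0,0,0],[0,0,0,0],[0,0,0,0],[0,0,0,0]]' 0.045 60
```

```text
t: 8.0
eef_pos: [0.595, -0.1628, 0.0211]
tool_rot: [0.001, 0.503, 0.864, 0.0]
contact_force: [0.2, -0.3, -1.3]
gripper_width: 0.995
grasp_force: 0.0
t: 8.8
eef_pos: [0.5943, -0.1632, 0.0212]
tool_rot: [0.001, 0.504, 0.864, -0.0]
contact_force: [-1.9, -0.6, 5.2]
gripper_width: 0.643
grasp_force: 61.7
```

```bash
python3 -m inch '[[0,0,-0.01,0],[0,0,-0.03,0],[0,0,-0.04,0],[0,0,-0.04,0],[0,0,-0.04,0],[0,0,-0.025,0],[0,0,0,0],[0,0,0,0]]'
python3 -m inch '[[0.03,0.01,0,0],[0.04,0.013,0,0],[0.04,0.013,0,0],[0.04,0.013,0,0],[0.04,0.013,0,0],[0.04,0.013,0,0],[0.04,0.013,0,0],[0.03,0.01,0,0],[0,0,0,0],[0,0,0,0]]'
python3 - <<'E'
from look import *
o,c=grab("wrist");pickle.dump((o,c),open('w3.pkl','wb'))
s=grab("scene")[1];d=grab("side")[1]
print(o["eef_pos"],yaw(o)[1],o["gripper_width"],o["grasp_force"],o["contact_force"])
for n,cc,oo in(("wrist",c,o),("scene",s,None),("side",d,None)):
    for q in blobs(cc,5,16,150): 
        p=at(cc,q[2],.131,oo)
        if p[1]>.08:print(n,q,p.round(4))
save(dict(color=np.hstack([c["color"],cv2.resize(s["color"][130:300,240:460],(512,395))[:384]])),'m1.png')
E
```

```text
t: 9.6
eef_pos: [0.5937, -0.1627, 0.205]
tool_rot: [0.0, 0.503, 0.864, -0.0]
contact_force: [0.5, 1.1, -4.8]
gripper_width: 0.641
grasp_force: 63.7
t: 10.6
eef_pos: [0.53, 0.1468, 0.2032]
tool_rot: [-0.001, 0.502, 0.865, -0.001]
contact_force: [0.1, -0.6, -3.5]
gripper_width: 0.641
grasp_force: 63.7
[0.52995198 0.1467796  0.20323754] 29.685693170232792 0.6409147692750358 63.69869828224182 [ 0.06538102 -0.56235664 -3.48371648]
wrist (np.int32(142), [220, 93, 15, 25], array([226.6, 105. ])) [0.48   0.1934 0.131 ]
wrist (np.int32(114), [311, 139, 15, 23], array([318.2, 149.9])) [0.5589 0.1989 0.131 ]
wrist (np.int32(8), [505, 316, 7, 7], array([508.2, 319.4])) [0.8177 0.1525 0.131 ]
scene (np.int32(18), [352, 233, 8, 6], array([355.9, 235.4])) [0.48   0.1962 0.131 ]
scene (np.int32(19), [327, 255, 8, 6], array([330.7, 257.5])) [0.5593 0.2018 0.131 ]
side (np.int32(771), [151, 180, 37, 29], array([167.1, 195. ])) [0.6332 0.0991 0.131 ]
side (np.int32(12), [144, 250, 8, 7], array([147.6, 253. ])) [0.5602 0.1998 0.131 ]
side (np.int32(16), [177, 277, 9, 8], array([181. , 280.5])) [0.4817 0.1952 0.131 ]
```

View pics/m1.png

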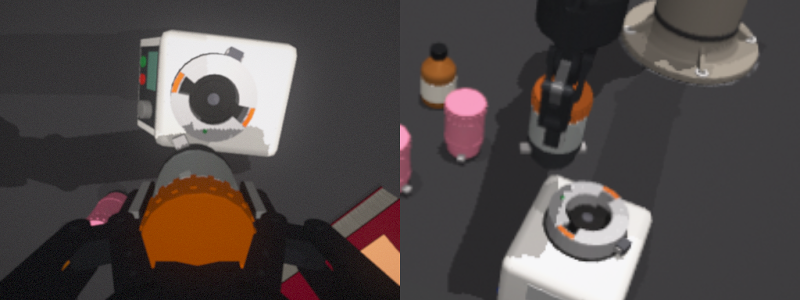

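Wrist panel: the ring is centred at about (213,99), with orange marks at (178,82) and (247,115). The jar's lug shows at (180,143), and in the scene panel at (527,148). The mark midpoints put the socket at about (0.520,0.198) with the slots at about +4°.

Run:
```python
from look import *
o,c=pickle.load(open('w3.pkl','rb'));s=grab("scene")[1];d=grab("side")[1]
p=at(c,(230.4,183),.1925,o);t=o["eef_pos"]
q=at(s,(309.9,211.5),.1925)
for x in(p,q): print(x.round(4),np.degrees(np.arctan2(*(x-t)[[1,0]])))
for n,cc in(("scene",s),("side",d)):
    for b in blobs(cc,5,16,150,60,100):
        x=at(cc,b[2],.182+.085); 
        if x[1]>.05: print(n,b,x.round(4))
print(t,delta(o,(.520,.198,.2032)))
```

```text
[0.5067 0.1593 0.1925] 151.75557447382351
[0.552  0.1292 0.1925] -38.651384816694595
scene (np.int32(172), [332, 174, 14, 24], array([339.4, 186.8])) [0.5268 0.1645 0.267 ]
side (np.int32(776), [151, 180, 37, 29], array([167. , 194.5])) [0.5312 0.1539 0.267 ]
[0.52995198 0.1467796  0.20323754] [4.94266231e-02 1.67206804e-02 1.84634480e-05]
```

```bash
python3 -m inch '[[0.025,0.008,0,0],[0.0245,0.0085,0,0],[0,0,0,-8.5],[0,0,0,-8.5],[0,0,0,-8.5],[0,0,0,-8.5],[0,0,0,-8.5],[0,0,0.02,0],[0,0,0.02,0],[0,0,0,0],[0,0,0,0],[0,0,0,0]]'
python3 - <<'E'
from look import *
o=bot.get_obs();print(o["eef_pos"],yaw(o)[1],np.array(o["q"]).round(2),o["contact_force"],o["torque"]);print(delta(o,(.520,.198,.160)))
s=grab("scene")[1];d=grab("side")[1]
f=lambda x:cv2.resize(x,(512,512),interpolation=cv2.INTER_CUBIC)
save(dict(color=np.hstack([f(s["color"][190:290,295:395]),f(d["color"][195:325,100:230])])),'m2.png')
E
```

```text
t: 12.05
eef_pos: [0.5221, 0.198, 0.1662]
tool_rot: [0.001, 0.156, 0.988, 0.0]
contact_force: [0.4, -0.1, -2.4]
gripper_width: 0.644
grasp_force: 63.8
[0.52211492 0.19800924 0.16618845] 72.02767226928295 [ 0.11  0.43 -0.75  1.84  0.35  1.    0.48] [ 0.42875419 -0.05490232 -2.39211911] [ 0.00859216 -0.0242511   0.00178529]
[ 0.00201676 -0.00066829  0.00618514]
```

View pics/m2.png

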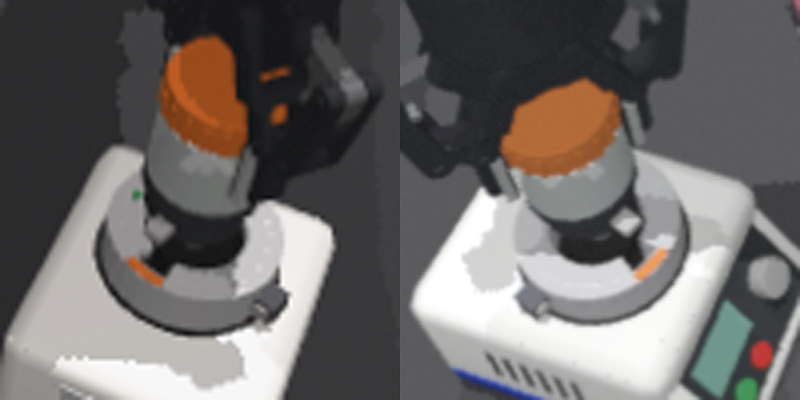

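Scene panel: the foot is about 14 mm above the bore, and the lug at (162,230) is nearly over the slot at (160,265). I'll centre the jar, then lower it by feel with a slight CCW overshoot.

```bash
python3 -m inch '[[0.002,-0.0005,0,0],[0,0,0.005,0],[0,0,0.005,0],[0,0,0.003,0],[0,0,0.002,0],[0,0,0,0],[0,0,0,0]]'
python3 -m inch '[[0,0,0.001,0],[0,0,0.001,0],[0,0,0.001,0],[0,0,0.001,0],[0,0,0,0],[0,0,0,0]]'
```

```text
t: 12.85
eef_pos: [0.5194, 0.198, 0.1501]
tool_rot: [-0.0, 0.156, 0.988, 0.0]
contact_force: [-0.4, 0.1, -2.9]
gripper_width: 0.642
grasp_force: 63.8
t: 13.45
eef_pos: [0.5192, 0.1986, 0.1463]
tool_rot: [0.0, 0.156, 0.988, 0.0]
contact_force: [-2.2, 3.1, -0.4]
gripper_width: 0.642
grasp_force: 63.9
```

```bash
python3 -m inch '[[0.0008,0.0006,0,0],[0,0,0.001,0],[0,0,0.001,0],[0,0,0,0],[0,0,0,0]]'
```

```text
t: 13.95
eef_pos: [0.5187, 0.1987, 0.1439]
tool_rot: [-0.0, 0.156, 0.988, 0.0]
contact_force: [-1.0, 1.4, -3.3]
gripper_width: 0.645
grasp_force: 63.8
```

```bash
python3 -m inch '[[0.0004,0.0003,0.001,0],[0,0,0.001,0],[0,0,0,0],[0,0,0,0],[0,0,0,0]]'
```

```text
t: 14.45
eef_pos: [0.5185, 0.1988, 0.1421]
tool_rot: [0.0, 0.156, 0.988, -0.0]
contact_force: [-0.4, -0.2, -1.9]
gripper_width: 0.646
grasp_force: 63.8
```

```bash
python3 -m inch '[[0,0,0.001,0],[0,0,0.001,0],[0,0,0,0],[0,0,0,0]]'
```

```text
t: 14.85
eef_pos: [0.5185, 0.1989, 0.1402]
tool_rot: [0.0, 0.156, 0.988, -0.0]
contact_force: [-0.5, -2.0, 0.8]
gripper_width: 0.645
grasp_force: 63.8
```

Force rises 1.4 N per mm, which is the spring and not the ring, so the lugs have already dropped into the slots. Depth is about 12 mm. Continuing down.

```bash
python3 -m inch '[[0,-0.0004,0.001,0],[0,0,0.001,0],[0,0,0.001,0],[0,0,0.001,0],[0,0,0,0],[0,0,0,0]]'; python3 -c "
from station import bot;print(bot.get_obs()['torque'])"
```

```text
t: 15.45
eef_pos: [0.5186, 0.1989, 0.1365]
tool_rot: [0.0, 0.156, 0.988, 0.0]
contact_force: [-1.9, -2.4, 5.5]
gripper_width: 0.643
grasp_force: 64.2
[-0.43224021  0.31191073  0.03049219]
```

```bash
python3 -m inch '[[0.0003,-0.0006,0.001,0],[0,0,0.001,0],[0,0,0.001,0],[0,0,0.001,0],[0,0,0,0],[0,0,0,0]]'; python3 -c "
from station import bot;print(bot.get_obs()['torque'])"
```

```text
t: 16.05
eef_pos: [0.5186, 0.1989, 0.1333]
tool_rot: [0.001, 0.156, 0.988, 0.0]
contact_force: [-2.3, -2.4, 10.8]
gripper_width: 0.644
grasp_force: 64.6
[-0.46361742  0.38554946  0.0289995 ]
```

```bash
python3 -m inch '[[0.0004,-0.0005,0.001,0],[0,0,0.0007,0],[0,0,0,0],[0,0,0,0]]'; python3 -c "
from station import bot;print(bot.get_obs()['torque'])"
```

```text
t: 16.45
eef_pos: [0.5186, 0.1989, 0.132]
tool_rot: [0.001, 0.156, 0.988, 0.001]
contact_force: [-1.5, -2.9, 12.7]
gripper_width: 0.644
grasp_force: 64.7
[-0.41027264  0.32473863 -0.03954152]
```

Depth is about 20.2 mm, inside the 19–22 window. Turning clockwise.

```bash
python3 -m inch '[[0,0,0,3],[0,0,0,5],[0,0,0,5],[0,0,0,5],[0,0,0,0],[0,0,0,0]]'; python3 -c "
from look import *
o=bot.get_obs();print(o['torque'],yaw(o)[1])"
```

```text
t: 17.05
eef_pos: [0.5189, 0.2003, 0.1324]
tool_rot: [0.002, 0.308, 0.951, 0.002]
contact_force: [-1.2, 0.5, 11.1]
gripper_width: 0.644
grasp_force: 64.5
[ 0.33925553  0.17595443 -0.044917  ] 54.09745445285735
```

```bash
python3 -m inch '[[0,0,0.0005,5],[0,0,0,6],[0,0,0,6],[0,0,0,6],[0,0,0,6],[0,0,0,0],[0,0,0,0]]'; python3 -c "
from look import *
o=bot.get_obs();print(o['torque'],yaw(o)[1])"
```

```text
t: 17.75
eef_pos: [0.5195, 0.2007, 0.1322]
tool_rot: [0.001, 0.536, 0.844, 0.003]
contact_force: [0.5, 1.8, 11.4]
gripper_width: 0.644
grasp_force: 64.4
[ 0.34426477 -0.21110347 -0.05424761] 25.109776053741754
```

```bash
python3 -m inch '[[0,0,0.0005,6],[0,0,0,6],[0,0,0,6],[0,0,0,6],[0,0,0,4],[0,0,0,0],[0,0,0,0]]'; python3 -c "
from look import *
o=bot.get_obs();print(o['torque'],yaw(o)[1])"
```

```text
t: 18.45
eef_pos: [0.5203, 0.2003, 0.132]
tool_rot: [0.001, 0.725, 0.689, 0.004]
contact_force: [0.8, 1.1, 12.9]
gripper_width: 0.641
grasp_force: 64.3
[ 0.08346312 -0.55874151 -0.00118431] -2.9091037378937536
```

```bash
python3 -m inch '[[0,0,0,2],[0,0,0,1.5],[0,0,0,0],[0,0,0,0]]'; python3 -c "
from look import *
o=bot.get_obs();print(o['torque'],yaw(o)[1])"; python3 -m inch '[[0,0,0,1.5],[0,0,0,0],[0,0,0,0]]'; python3 -c "
from look import *
o=bot.get_obs();print(o['torque'],yaw(o)[1])"
```

```text
t: 18.85
eef_pos: [0.5205, 0.2002, 0.132]
tool_rot: [0.001, 0.745, 0.667, 0.004]
contact_force: [0.7, 0.1, 11.7]
gripper_width: 0.647
grasp_force: 64.3
[ 0.11532084 -0.62840032  0.01055895] -6.4031765189284995
t: 19.15
eef_pos: [0.5205, 0.2002, 0.132]
tool_rot: [0.001, 0.754, 0.657, 0.004]
contact_force: [1.3, 0.3, 11.3]
gripper_width: 0.647
grasp_force: 64.3
[ 0.03251773 -0.69064171 -0.00809914] -7.903567438740215
```

```bash
for i in 1 2; do python3 -m inch '[[0,0,0,1.3],[0,0,0,0],[0,0,0,0]]' | grep force; python3 -c "
from look import *
o=bot.get_obs();print(o['torque'],yaw(o)[1])";done
```

```text
contact_force: [2.7, 1.0, 12.4]
grasp_force: 64.3
[ 0.02888627 -0.61610713  0.02292741] -9.208232667316208
contact_force: [1.1, 1.4, 11.7]
grasp_force: 64.3
[-1.58505506e-02 -6.59567693e-01  3.78843168e-04] -10.508129632401353
```

```bash
for i in 1 2; do python3 -m inch '[[0,0,0,1.3],[0,0,0,0],[0,0,0,0]]' | grep contact; python3 -c "
from look import *
o=bot.get_obs();print(o['torque'],yaw(o)[1])";done
```

```text
contact_force: [2.5, 0.1, 12.0]
[ 0.00601244 -0.77334639  0.11049605] -11.79815969893968
contact_force: [2.0, 0.1, 12.0]
[-0.05427632 -1.06450629  0.33571446] -13.059865225183481
```

The turning torque is rising, so this is the stop. I'll ease back a degree and let the spring lift it.

```bash
python3 -m inch '[[0,0,0,-1.5],[0,0,-0.001,0],[0,0,-0.001,0],[0,0,-0.001,0],[0,0,-0.001,0],[0,0,0,0],[0,0,0,0],[0,0,0,0]]'; python3 -c "
from look import *
o=bot.get_obs();print(o['torque'],yaw(o)[1])
s=grab('scene')[1];d=grab('side')[1]
f=lambda x:cv2.resize(x,(512,512),interpolation=cv2.INTER_CUBIC)
save(dict(color=np.hstack([f(s['color'][190:290,295:395]),f(d['color'][195:325,100:230])])),'m3.png')"
```

```text
t: 21.15
eef_pos: [0.5208, 0.1998, 0.1354]
tool_rot: [0.001, 0.775, 0.632, 0.004]
contact_force: [4.3, 1.1, 7.5]
gripper_width: 0.64
grasp_force: 63.4
[ 0.15176195 -1.459382    0.0749194 ] -11.617443758206644
```

View pics/m3.png

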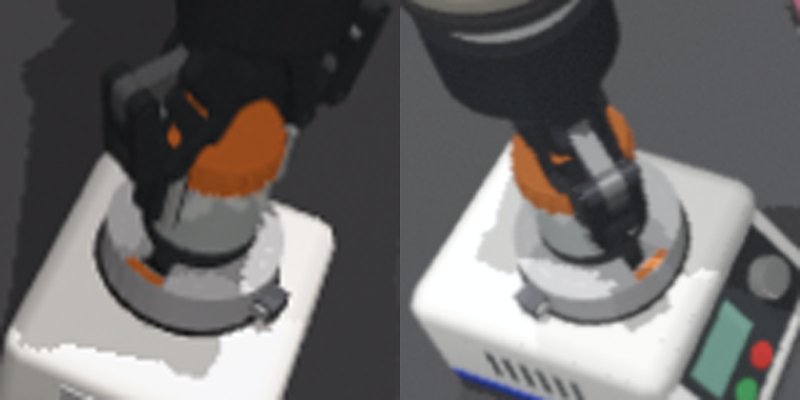

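Scene panel: the jar sits low in the ring with its foot hidden; the finger hides the green pin. It rose 3.4 mm, which fits the lock. A bit more let-up, then release.

```bash
python3 -m inch '[[0,0,-0.0005,0],[0,0,-0.0005,0],[0,0,0,0],[0,0,0,0],[0,0,0,0]]'; python3 -m inch '[[0,0,0,0],[0,0,0,0],[0,0,0,0],[0,0,0,0],[0,0,0,0],[0,0,0,0],[0,0,0,0],[0,0,0,0]]' 0.085 20
python3 -m inch '[[0,0,-0.01,0],[0,0,-0.03,0],[0,0,-0.04,0],[0,0,-0.04,0],[0,0,-0.04,0],[0,0,-0.02,0],[0,0,0,0],[0,0,0,0]]'
python3 -c "
from look import *
s=grab('scene')[1];d=grab('side')[1];o,w=grab('wrist')
f=lambda x:cv2.resize(x,(512,512),interpolation=cv2.INTER_CUBIC)
for n,c in(('scene',s),('side',d)):
    print(n,[(b[0],b[2]) for b in blobs(c,50,75,90,40,2) ])
    for b in blobs(c,5,16,150,60,100):print(b,at(c,b[2],.115+.085).round(4))
save(dict(color=np.hstack([f(s['color'][190:290,295:395]),f(d['color'][195:325,100:230])])),'m4.png')"
```

```text
t: 21.75
eef_pos: [0.5207, 0.1998, 0.1355]
tool_rot: [0.001, 0.775, 0.632, 0.004]
contact_force: [7.3, 2.1, -0.4]
gripper_width: 0.644
grasp_force: 63.1
t: 22.55
eef_pos: [0.5173, 0.198, 0.1344]
tool_rot: [0.0, 0.775, 0.632, 0.0]
contact_force: [-0.7, 0.2, 0.5]
gripper_width: 0.996
grasp_force: 0.0
t: 23.35
eef_pos: [0.5172, 0.198, 0.3148]
tool_rot: [0.0, 0.775, 0.632, 0.0]
contact_force: [0.7, 0.2, -0.2]
gripper_width: 0.996
grasp_force: 0.0
scene [(np.int32(7), array([75.7, 68. ])), (np.int32(4), array([78. , 73.5])), (np.int32(64), array([32.1, 90.4])), (np.int32(18), array([ 2.3, 87.8])), (np.int32(3), array([329.3, 237.7]))]
(np.int32(227), [252, 161, 19, 16], array([260.7, 168.6])) [ 0.551  -0.0198  0.2   ]
(np.int32(748), [334, 210, 34, 29], array([350.5, 223.8])) [0.5217 0.2012 0.2   ]
side [(np.int32(18), array([438.3,   0.8])), (np.int32(912), array([ 19.8, 235.3])), (np.int32(56), array([212. , 322.1]))]
(np.int32(349), [314, 187, 24, 21], array([325.1, 197.4])) [ 0.3875 -0.0444  0.2   ]
(np.int32(1148), [137, 227, 39, 38], array([155.7, 245.4])) [0.5187 0.1995 0.2   ]
```

View pics/m4.png

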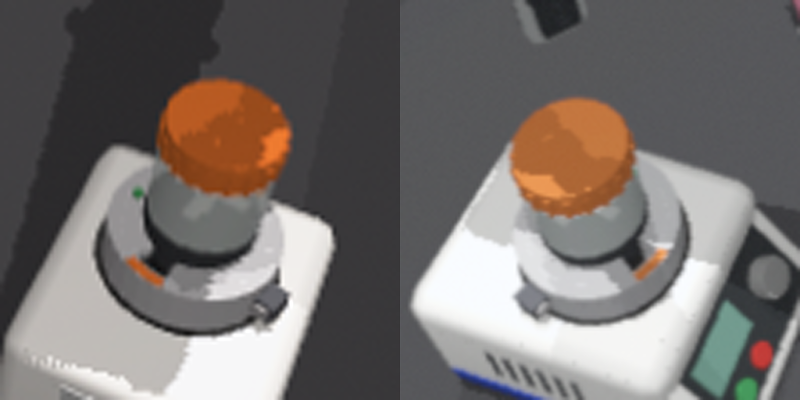

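Run:
```python
from look import *
_,d=pickle.load(open('first.pkl','rb'));s=grab("scene")[1]
for c in(d["scene"],s):
    a=c["color"][232:244,322:337].astype(int);g=np.clip(a[...,1]-np.maximum(a[...,0],a[...,2]),0,None);ys,xs=np.mgrid[232:244,322:337]
    print(g.sum(),(g*xs).sum()/g.sum(),(g*ys).sum()/g.sum(),g.max())
print(proj(s,[[.505,.227,.131],[.505,.227,.1334]]))
```

```text
253 328.8616600790514 238.1581027667984 72
302 329.8841059602649 237.66556291390728 52
[[359.72812589 251.37559528]
 [359.98675002 250.61536296]]
```

The pin is about 0.5 px higher and shows more green, and the jar held firm against a pull. Both fit a lock, so I'm handing in.

```bash
python3 -c "
from station import bot;print(bot.hand_in())"
```

```text
the job is handed in; nothing more can be done
None
```

The orange-lidded jar is turned to its stop in the mill, sprung up about 3 mm, and released; a light upward pull and the green pin showing slightly higher both point to it being locked, though the hand-in returned no verdict, and my first grasp closed on the lid and briefly tilted the jar at its starting spot before it stood upright again.

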